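# Push the drying tray home and snap its latch over

## Robot

A 6-joint arm with a two-finger parallel gripper is mounted at the origin on the work surface. World frame = base frame: x ahead of the robot, y to its left, z up, the work surface at z = 0. Lengths are in m, angles in rad, forces in N, time in s.
With the tool pointing down it reaches from about 0.4 to 0.825 m from the base axis. Payload 7 kg.
Tool frame: the origin (TCP) lies at the very end of the fingers, on their centre line; the grasp point (between the pads) lies 19 mm behind it; z points along the fingers, y is the line along which they close (so a half turn about z gives the same grasp; the last joint's range is limited). The gripper opens to 88 mm and grips with 3 to 60 N. Pads are 19 mm wide; open, the fingers measure 130 mm over their backs; the gripper's body (78 mm by 193 mm) begins 47 mm behind the grasp point.
Start: joints at [1.485, 0.359, 0.012, 0, -1.224, -0.288], TCP at [0.246, 0.628, 0.227] pointing down, gripper open.
Joint ranges: [-3.07, 3.07], [-1.43, 2.12], [-1.02, 1.25], [-3.03, 1.67], [-3.05, -0], [-3.03, 3.03]. Speed limits (rad/s): [2.39, 2.39, 3.01, 3.14, 3.14, 3.14].

## Interface

Orientations are given as [roll, pitch, yaw] about the fixed x, y, z axes, in that order (R = Rz(yaw) Ry(pitch) Rx(roll)).
In Python, from station import arm gives the robot as it stands. The module is installed in compiled form; this text tells all that it offers.
- The arm moves only by the shell command python3 -m crank 'ROWS' [FORCE]. ROWS is JSON, a list of rows, each an object of numbers: "dx", "dy", "dz": the shift along the world's x, y, z in m; "twist": the turn about the world's z in degrees; "grip": the opening, from -1 (shut) to 1 (fully open). A call has exactly 5 rows; each row is the pose to reach, as a shift and turn from the pose commanded when the call began; what a row does not reach only later rows make up. A row lasts 1/12 s, in which the tool goes at most 41.7 mm and 7.16 degrees, less where a joint would pass 70% of its speed; a pose out of reach is approached as far as the arm can. A call with a gripper value outside its range is refused whole. The fingers move at their own pace and stop on an object; FORCE is the grip in N (left out, the last holds). Time passes only in rows, so rows that repeat a pose let the fingers close, or fill a call up. It gives the time, the measured TCP pose, the force, the opening and the grip force at its end, in the units of the state.
- arm.get_state(): the state, without advancing time (a new reading comes with each control period).
- arm.grab_frame(name): name is "scene" or "side" or "wrist"; returns the picture (384x512x3 uint8, red, green, blue); there is no depth.
- arm.get_calibration(name): a dict with "fx", "fy", "cx", "cy" (pixels), "k1" (the pictures are not rectified: a ray, as slopes to the right and down, at radius r is drawn at 1 + k1 r^2 times it, then the intrinsics apply), "cam_to_world" (4x4, takes a point from camera to world coordinates); the wrist camera has in their place "tool_from_camera" (4x4, takes a point from camera to tool coordinates, whose origin is the TCP and whose axes are the flange's). Camera axes: x right, y down, z forward; pixel columns grow to the right and rows downward; lengths in m; the calibration is good to about 2 mm. A picture is of the moment at which its call begins: read the wrist's pose just before it. get_calibration takes no time and is no camera call.
- arm.job_done(): hands the job in; it is judged then, once.
The state is a dict: "t": time; "q": joint angles; "qd": joint speeds; "joint_efforts": joint torques, N m; "eef_pos": TCP position; "ee_rot": TCP orientation; "force": force on the tool from outside, world axes, zero at the start; "moment": the same for the moment, N m; "width": finger opening in m; "gripper_force": force on a finger pad.
Only numpy, scipy, OpenCV 4.12 (cv2) and the standard library are available. Lean on these libraries where they do the work, as an engineer would, in place of code of your own. Each camera call takes 0.05 s, during which the arm holds its last target. There are 200 camera calls.

## Task

On the bench in the nut drying shed, push the empty mesh tray with the fingertips all the way into its loading cradle, until it meets the back stop. Then push the red latch lever over past its centre so that it snaps to the other side and its steel bar lies locked across the front of the tray. Only push: do not lift or tip the tray, and leave the other things on the bench where they are.

Things in the scene. Friction and masses are not known exactly. Their poses are not given: they have to be found in the camera images.
- cradle: fixed plywood cradle board 300 (x) x 310 (y) x 18 mm; origin: centre of its underside, at bench height; x points from its open front to the back stop (the way the tray is pushed), y left, z up. Two dark guides along x, 12 mm high on the board, inner faces at y = +-103 mm; back stop's face at x = +120 mm, top 44 mm above the bench; latch at the front left corner
- tray: loose wooden tray 180 (x) x 200 (y) x 36 mm high, rim bars 12 mm thick, wire mesh bottom, 0.4-0.8 kg; origin: centre of its underside; axes as the cradle's. Lies on the board (underside 18, rim top 54 mm above the bench) between the guides, 3 mm play each side, and at first sticks out towards the robot. Slides under a few N. Its front face, x = -90 mm of the tray, is the one to push
- tray_home (a point): the point of the cradle where the tray's origin lies when the tray is fully home against the stop (x = +30, y = 0, z = 18 mm in the cradle's frame), axes as the cradle's
- latch (a joint): lever angle about the cradle's x axis through latch_pivot: 0 open, lever leaning 0.61 rad from vertical to the left (cradle +y, away from the tray); 0.61 upright; 1.22 locked, leaning 0.61 rad to the right, over the tray. A spring drives it away from upright to the nearer stop; about 3 to 5 N at the grip moves it. It snaps over by itself once past upright
- latch_grip (a point): middle of the red grip, on the lever's axis 70 mm from the pivot; grip: round rod 20 mm thick, 38 to 100 mm from the pivot; its end is 126 mm (at a stop) or 144 mm (upright) above the bench. Moves with the lever
- latch_pivot (a point): latch pivot, fixed at x = -69, y = +130, z = 44 mm of the cradle; steel bracket 40 (x) x 30 (y) mm, 54 mm high. A flat steel bar 70 mm long, 10 mm wide (x), is fixed to the lever: steeply up when open; when locked, level towards the cradle's -y, 4 mm in front of the front face of a tray that is home. If the tray is not home the bar lands on it and cannot lock
- jar: bystander: amber glass jar with green lid, 66 mm wide, 110 mm high; origin at the centre of its underside; right of the cradle
- bowl: bystander: steel bowl of brown nut kernels, 130 mm wide, 48 mm high; origin at the centre of its underside; left of the cradle, towards its back
- brush: bystander: hand brush 200 mm long lying right of the cradle, outside the wooden block
- wedge: bystander: pale wooden block 90 x 35 x 22 mm lying right of the cradle near its front
- meter: bystander: yellow hand-held moisture meter 150 x 75 x 32 mm lying on the bench left of the cradle, beside the latch; origin at the centre of its underside

How it is judged:
On the way, in this order (a step that is already met when the one before it is completed fails the run):
1. the tray is fully home against the back stop, flat in the cradle, the latch still open (x of tray in the frame of cradle above 0.025 m and z of tray in the frame of cradle below 0.022 m and value of joint latch below 0.4 rad), for 0.2 s.
2. the latch lever has snapped over to its locked stop (value of joint latch above 1.15 rad), for 0.2 s.
At the end, for the whole second after the job is handed in: the tray lies flat and within 5 mm of fully home in the cradle, at rest, and the latch lever stands at its locked stop (joint above 1.15 of 1.22 rad) (x of tray in the frame of cradle above 0.025 m and z of tray in the frame of cradle below 0.022 m and value of joint latch above 1.15 rad and linear speed of tray below 0.01 m/s); the robot touches nothing.
It fails at once if the tray is lifted more than 12 mm off the cradle board or tipped more than 0.1 rad (z of tray in the frame of cradle above 0.03 m or angle between tray's own z axis and vertical above 0.1 rad).
It fails at once if another thing on the bench (jar, bowl, brush, wooden block or meter) is moved or lifted by more than 30 mm (distance of any of jar, bowl, brush, wedge, meter from where it was at the start of the episode above 0.03 m).
It also fails if it takes over 48 s, if anything falls off the work surface, if the arm or the gripper's body presses on something with over 40 N, if the wrist force passes 120 N, or if a joint passes its speed limit or range.

## Working session

There is one attempt and no reset: what is moved stays moved. The work goes in short steps, Python scripts to look and compute and a shell command to move; the robot and the scene stay as the last step left them, time stands still between calls to the robot, and variables do not carry over. Pictures are saved under pics/ and viewed, at most 10 in all, crops included, and the job is handed in when it is done.

```bash
mkdir -p pics; python3 - <<'E'
from station import arm
import cv2
s=arm.get_state();print({k:(s[k]) for k in('t','eef_pos','ee_rot','force','width')})
for n in('scene','side'):
    cv2.imwrite(f'pics/{n}0.png',arm.grab_frame(n)[:,:,::-1]);c=arm.get_calibration(n);print(c)
E
```

```text
{'t': 0.0, 'eef_pos': array([0.24631213, 0.62794006, 0.22562563]), 'ee_rot': array([ 3.13997412e+00, -1.40784187e-04, -3.73883679e-01]), 'force': array([-0.00977811, -0.04354509,  0.66740112]), 'width': 0.08775991926660184}
{'fx': 375.73617791447106, 'fy': 375.73617791447106, 'cx': 259.0983745553726, 'cy': 193.36643768369407, 'k1': -0.07038412581289412, 'cam_to_world': array([[-0.6376926 ,  0.5476652 , -0.54167424,  1.05869196],
       [ 0.77006826,  0.47016657, -0.4312056 ,  0.3860433 ],
       [ 0.01852082, -0.69210276, -0.72156133,  0.74640655],
       [ 0.        ,  0.        ,  0.        ,  1.        ]])}
{'fx': 450.75469405277437, 'fy': 450.75469405277437, 'cx': 257.41890282977397, 'cy': 188.17872329774954, 'k1': -0.11627043474755104, 'cam_to_world': array([[ 0.95077532, -0.23797674,  0.1984776 ,  0.34130272],
       [-0.30948788, -0.76148767,  0.56952065, -0.57922873],
       [ 0.01560558, -0.60291259, -0.79765461,  0.8657029 ],
       [ 0.        ,  0.        ,  0.        ,  1.        ]])}
```

View pics/scene0.png

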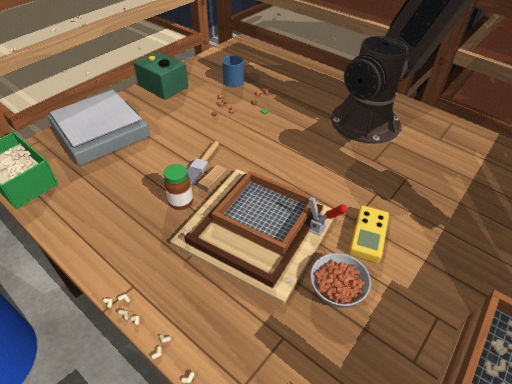

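View pics/side0.png

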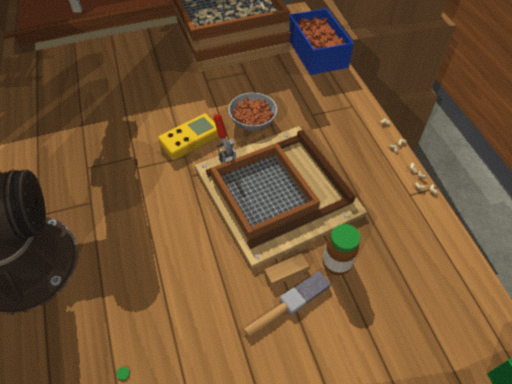

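The scene view has the cradle around (265,230), the tray centred near (265,210), the red lever at (340,212), the meter at (370,232) and the bowl at (340,280). The side view has the cradle at (280,195), the lever at (222,130) and the jar at (342,248). I'll enlarge both to pick corners.

```bash
python3 - <<'E'
import cv2
a=cv2.imread('pics/scene0.png')[155:305,165:365];b=cv2.imread('pics/side0.png')[105:270,185:385]
cv2.imwrite('pics/sc.png',cv2.resize(a,None,fx=4,fy=4,interpolation=cv2.INTER_CUBIC));cv2.imwrite('pics/si.png',cv2.resize(b,None,fx=3.6,fy=3.6,interpolation=cv2.INTER_CUBIC))
E
```

```text
(no output)
```

View pics/sc.png

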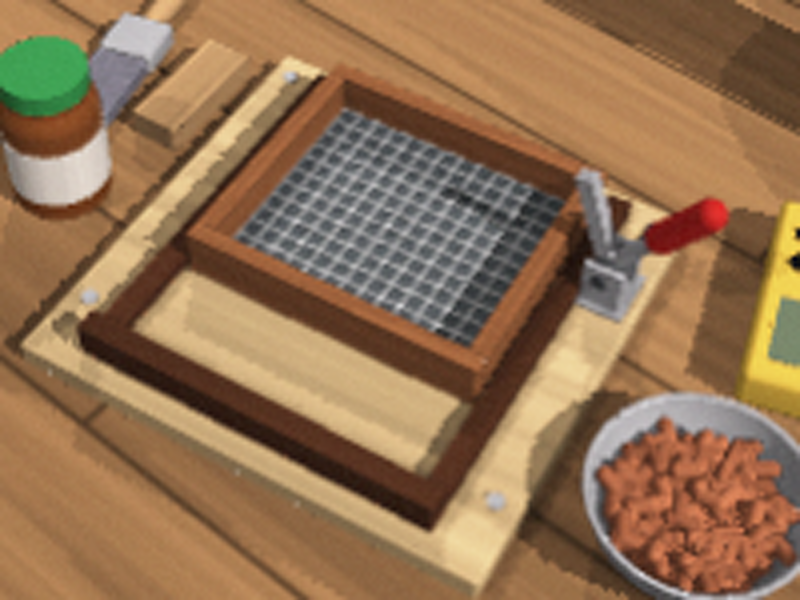

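View pics/si.png

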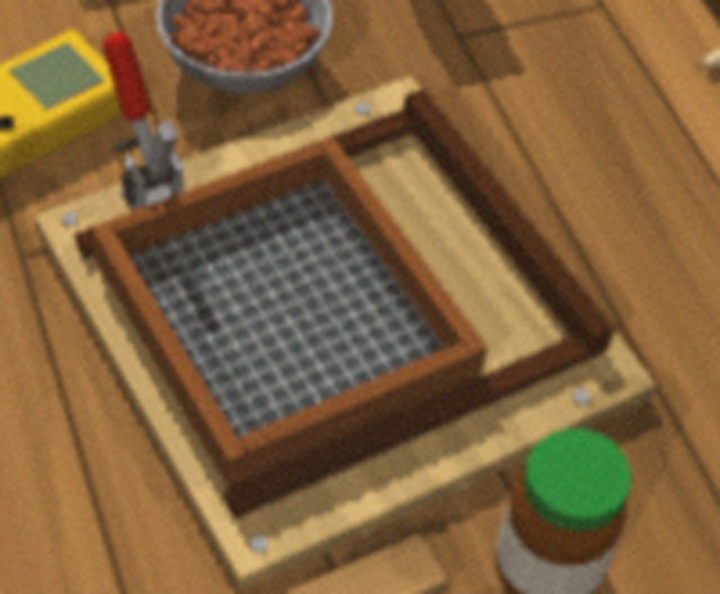

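The crops show the tray sitting between the guides with a gap to the stop. The lever leans left, towards the meter. I'll fit the cradle and tray poses to the corners from both views.

```bash
cat > h.py <<'E'
import numpy as np,cv2
from station import arm
def proj(n,P):
    c=arm.get_calibration(n);M=np.linalg.inv(c['cam_to_world']);K=np.array([[c['fx'],0,c['cx']],[0,c['fy'],c['cy']],[0,0,1]])
    return cv2.projectPoints(np.asarray(P,float),cv2.Rodrigues(M[:3,:3])[0],M[:3,3],K,np.array([c['k1'],0,0,0]))[0][:,0]
E
python3 - <<'E'
from h import *
from scipy.optimize import least_squares as ls
sc=lambda L:np.array(L)/4+[165,155]-.4
si=lambda L:np.array(L)/3.6+[185,105]-.4
B=[[-.15,.155],[-.15,-.155],[.15,-.155],[.15,.155]]
T=[[-.09,.1],[-.09,-.1],[.09,-.1],[.09,.1]]
def w(p,P,z): 
    c,s=np.cos(p[2]),np.sin(p[2]);P=np.array(P);return np.c_[P@np.array([[c,s],[-s,c]])+p[:2],np.full(len(P),z)]
bs=sc([[288,58],[25,342],[475,582]]);bi=si([[40,222],[240,575],[652,383],[415,80]])
ts=sc([[340,68],[190,235],[485,365]]);ti=si([[95,230],[235,455],[483,350],[330,143]])
fb=lambda p:np.r_[(proj('scene',w(p,B[1:],.018))-bs).ravel(),(proj('side',w(p,B,.018))-bi).ravel()]
ft=lambda p:np.r_[(proj('scene',w(p,T[1:],.054))-ts).ravel(),(proj('side',w(p,T,.054))-ti).ravel()]
b=ls(fb,[.55,.1,0]);t=ls(ft,[.5,.1,0])
print(b.x,b.fun.round(1));print(t.x,t.fun.round(1))
c,s=np.cos(b.x[2]),np.sin(b.x[2]);R=np.array([[c,-s],[s,c]])
print('tray in cradle',R.T@(t.x[:2]-b.x[:2]),t.x[2]-b.x[2])
for n,q in(('pivot',[-.069,.13]),('grip',[-.069,.13+.07*np.sin(.61)]),('gripend',[-.069,.13+.1*np.sin(.61)]),('home',[.03,0]),('front face home',[-.06,0])):print(n,b.x[:2]+R@q)
g=np.r_[b.x[:2]+R@[-.069,.13+.09*np.sin(.61)],.044+.09*np.cos(.61)]
print('end',proj('scene',[g]),sc([[712,212]]),proj('side',[g]),si([[118,44]]))
E
```

```text
[0.5989723  0.01456368 0.16406123] [-0.1 -1.1 -1.7  0.1  0.3  0.9 -2.  -2.1 -0.4  1.2  1.7  0.8 -1.1 -1.5]
[0.55983726 0.00863475 0.17732386] [-0.9 -1.8 -1.1 -0.2 -1.3  1.3 -2.1 -0.8 -1.5  1.7  1.5 -1.4 -0.4 -2.7]
tray in cradle [-0.03957789  0.00054247] 0.0132626283355817
pivot [0.50966642 0.13154854]
grip [0.50311692 0.1711108 ]
gripend [0.50030999 0.18806605]
home [0.62856947 0.01946347]
front face home [0.53977798 0.0047641 ]
end [[342.12563119 208.48166398]] [[342.6 207.6]] [[217.11921924 117.53051814]] [[217.37777778 116.82222222]]
```

The fit is consistent. The cradle is at (0.599, 0.015) with yaw about 9.6° and the tray is about 70 mm short of home. The lever prediction lands within 1 px. I'll push with the open fingers as two contacts, offset 20 mm to the right so the gripper body clears the lever bar.

```bash
python3 -m crank '[{"dx":0.02,"dy":-0.035,"twist":6.2,"grip":1},{"dx":0.04,"dy":-0.07,"twist":12.4,"grip":1},{"dx":0.06,"dy":-0.105,"twist":18.6,"grip":1},{"dx":0.08,"dy":-0.14,"twist":24.8,"grip":1},{"dx":0.1,"dy":-0.175,"twist":31,"grip":1}]'
python3 -m crank '[{"dx":0.02,"dy":-0.035,"grip":1},{"dx":0.04,"dy":-0.07,"grip":1},{"dx":0.06,"dy":-0.105,"grip":1},{"dx":0.08,"dy":-0.145,"grip":1},{"dx":0.09,"dy":-0.185,"grip":1}]'
python3 -m crank '[{"dx":0,"dy":-0.04,"grip":1},{"dx":0,"dy":-0.08,"grip":1},{"dx":0,"dy":-0.12,"grip":1},{"dx":0,"dy":-0.16,"grip":1},{"dx":0,"dy":-0.2,"grip":1}]'
```

```text
invalid input at $[0]: expected keys dx, dy, dz, twist, grip
invalid input at $[0]: expected keys dx, dy, dz, twist, grip
invalid input at $[0]: expected keys dx, dy, dz, twist, grip
```

```bash
python3 -m crank '[{"dx":0.02,"dy":-0.035,"dz":0,"twist":6.2,"grip":1},{"dx":0.04,"dy":-0.07,"dz":0,"twist":12.4,"grip":1},{"dx":0.06,"dy":-0.105,"dz":0,"twist":18.6,"grip":1},{"dx":0.08,"dy":-0.14,"dz":0,"twist":24.8,"grip":1},{"dx":0.1,"dy":-0.175,"dz":0,"twist":31,"grip":1}]'
python3 -m crank '[{"dx":0.02,"dy":-0.035,"dz":0,"twist":0,"grip":1},{"dx":0.04,"dy":-0.07,"dz":0,"twist":0,"grip":1},{"dx":0.06,"dy":-0.105,"dz":0,"twist":0,"grip":1},{"dx":0.08,"dy":-0.145,"dz":0,"twist":0,"grip":1},{"dx":0.09,"dy":-0.185,"dz":0,"twist":0,"grip":1}]'
python3 -m crank '[{"dx":0,"dy":-0.04,"dz":0,"twist":0,"grip":1},{"dx":0,"dy":-0.08,"dz":0,"twist":0,"grip":1},{"dx":0,"dy":-0.12,"dz":0,"twist":0,"grip":1},{"dx":0,"dy":-0.16,"dz":0,"twist":0,"grip":1},{"dx":0,"dy":-0.2,"dz":0,"twist":0,"grip":1}]'
```

```text
t: 0.52
eef_pos: [0.3469, 0.4515, 0.2262]
ee_rot: [3.141, 0.0, 0.173]
force: [0.9, 0.8, 1.0]
width: 0.0879
gripper_force: 0.0
t: 0.93
eef_pos: [0.4368, 0.2692, 0.2262]
ee_rot: [3.141, 0.0, 0.167]
force: [0.1, 0.6, 0.4]
width: 0.0874
gripper_force: 0.0
t: 1.35
eef_pos: [0.4351, 0.0689, 0.2265]
ee_rot: [-3.141, -0.0, 0.168]
force: [0.9, -1.1, -0.3]
width: 0.0879
gripper_force: 0.0
```

```bash
python3 -m crank '[{"dx":0,"dy":-0.04,"dz":0,"twist":0,"grip":1},{"dx":0,"dy":-0.08,"dz":0,"twist":0,"grip":1},{"dx":0,"dy":-0.1,"dz":-0.03,"twist":0,"grip":1},{"dx":0,"dy":-0.1,"dz":-0.07,"twist":0,"grip":1},{"dx":0,"dy":-0.1,"dz":-0.1,"twist":0,"grip":1}]'
python3 -m crank '[{"dx":0,"dy":0,"dz":-0.03,"twist":0,"grip":1},{"dx":0,"dy":0,"dz":-0.06,"twist":0,"grip":1},{"dx":0,"dy":0,"dz":-0.08,"twist":0,"grip":1},{"dx":0,"dy":0,"dz":-0.09,"twist":0,"grip":1},{"dx":0,"dy":0,"dz":-0.09,"twist":0,"grip":1}]'
python3 - <<'E'
from h import *
cv2.imwrite('pics/s2.png',cv2.resize(arm.grab_frame('side')[60:330,90:450,::-1],None,fx=2.2,fy=2.2));print(arm.get_state()['force'])
E
```

```text
t: 1.77
eef_pos: [0.4348, -0.0307, 0.1249]
ee_rot: [-3.141, -0.0, 0.164]
force: [-0.0, 0.8, -1.0]
width: 0.0874
gripper_force: 0.0
t: 2.18
eef_pos: [0.4338, -0.0299, 0.0342]
ee_rot: [3.141, 0.005, 0.167]
force: [0.4, -0.0, 0.0]
width: 0.0878
gripper_force: 0.0
[ 0.13582789 -0.2314925  -0.3331348 ]
```

View pics/s2.png

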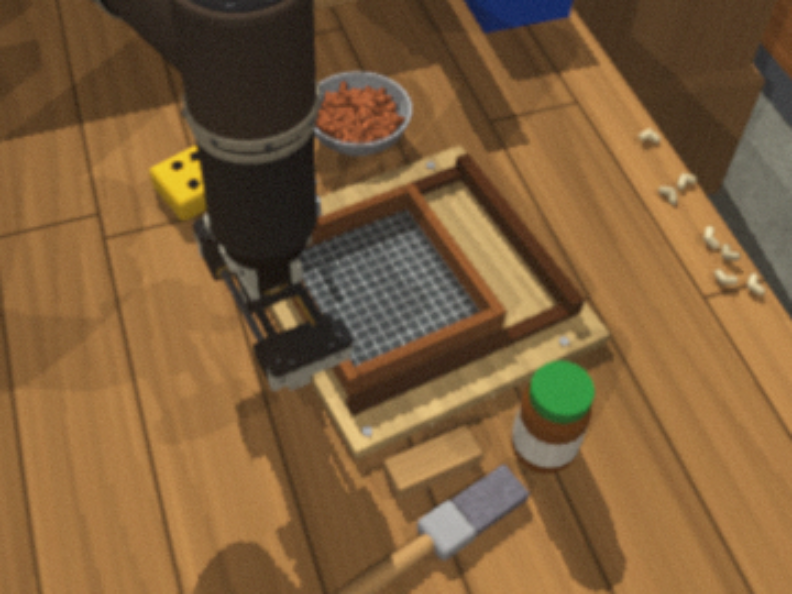

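The fingertips stand just in front of the tray at about (290,370), with the tray unmoved and the jar and block well clear. I'll push along (0.987, 0.164).

```bash
python3 -m crank '[{"dx":0.010,"dy":0.0016,"dz":0,"twist":0,"grip":1},{"dx":0.020,"dy":0.0033,"dz":0,"twist":0,"grip":1},{"dx":0.028,"dy":0.0046,"dz":0,"twist":0,"grip":1},{"dx":0.036,"dy":0.006,"dz":0,"twist":0,"grip":1},{"dx":0.044,"dy":0.0072,"dz":0,"twist":0,"grip":1}]'
python3 -m crank '[{"dx":0.007,"dy":0.0011,"dz":0,"twist":0,"grip":1},{"dx":0.014,"dy":0.0023,"dz":0,"twist":0,"grip":1},{"dx":0.021,"dy":0.0034,"dz":0,"twist":0,"grip":1},{"dx":0.028,"dy":0.0046,"dz":0,"twist":0,"grip":1},{"dx":0.035,"dy":0.0057,"dz":0,"twist":0,"grip":1}]'
```

```text
t: 2.65
eef_pos: [0.48, -0.0221, 0.0368]
ee_rot: [-3.142, 0.001, 0.167]
force: [-3.7, -0.6, 3.2]
width: 0.0878
gripper_force: 2.3
t: 3.07
eef_pos: [0.5154, -0.0162, 0.0365]
ee_rot: [3.142, 0.0, 0.167]
force: [-3.9, -0.5, 2.5]
width: 0.088
gripper_force: 2.2
```

```bash
python3 -m crank '[{"dx":0.004,"dy":0.0007,"dz":0,"twist":0,"grip":1},{"dx":0.008,"dy":0.0013,"dz":0,"twist":0,"grip":1},{"dx":0.011,"dy":0.0018,"dz":0,"twist":0,"grip":1},{"dx":0.014,"dy":0.0023,"dz":0,"twist":0,"grip":1},{"dx":0.014,"dy":0.0023,"dz":0,"twist":0,"grip":1}]'
python3 -m crank '[{"dx":0.001,"dy":0.0002,"dz":0,"twist":0,"grip":1},{"dx":0.002,"dy":0.0003,"dz":0,"twist":0,"grip":1},{"dx":0.003,"dy":0.0005,"dz":0,"twist":0,"grip":1},{"dx":0.004,"dy":0.0007,"dz":0,"twist":0,"grip":1},{"dx":0.004,"dy":0.0007,"dz":0,"twist":0,"grip":1}]'
```

```text
t: 3.48
eef_pos: [0.5298, -0.0137, 0.0365]
ee_rot: [-3.142, -0.001, 0.167]
force: [-1.1, -0.6, -0.5]
width: 0.0876
gripper_force: 0.4
t: 3.9
eef_pos: [0.5315, -0.0136, 0.0364]
ee_rot: [3.142, 0.002, 0.167]
force: [-7.5, -0.5, 4.0]
width: 0.0878
gripper_force: 3.5
```

```bash
python3 -m crank '[{"dx":0.001,"dy":0.0002,"dz":0,"twist":0,"grip":1},{"dx":0.002,"dy":0.0003,"dz":0,"twist":0,"grip":1},{"dx":0.003,"dy":0.0005,"dz":0,"twist":0,"grip":1},{"dx":0.003,"dy":0.0005,"dz":0,"twist":0,"grip":1},{"dx":0.003,"dy":0.0005,"dz":0,"twist":0,"grip":1}]'
python3 - <<'E'
from h import *
cv2.imwrite('pics/sc3.png',cv2.resize(arm.grab_frame('scene')[150:310,160:390,::-1],None,fx=3.4,fy=3.4,interpolation=cv2.INTER_CUBIC))
E
```

```text
t: 4.32
eef_pos: [0.5316, -0.0138, 0.0359]
ee_rot: [3.141, 0.007, 0.167]
force: [-15.3, -0.4, 8.5]
width: 0.0874
gripper_force: 7.3
```

View pics/sc3.png

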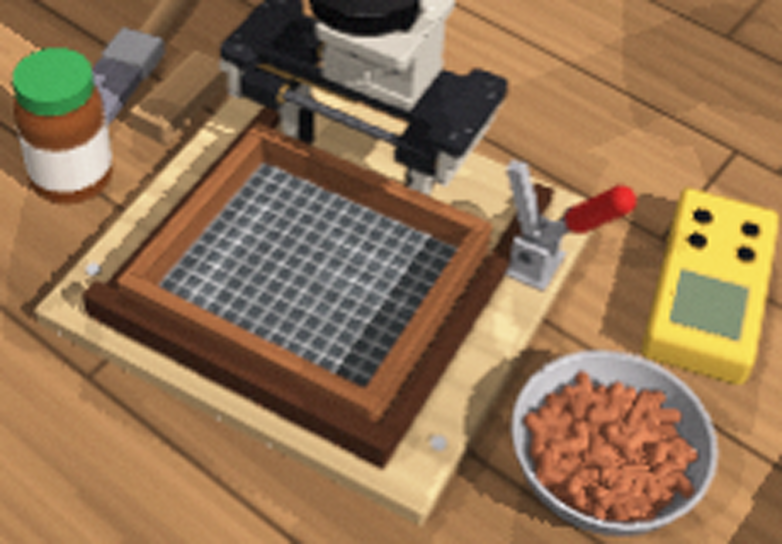

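The tray is against the stop: no gap shows at the back, the TCP stopped at cradle x −0.071, and the force rose to 15 N without motion. The lever is still open at (600,210). Next I'll retreat, rise and shut the fingers, then go to the left of the lever.

```bash
python3 -m crank '[{"dx":-0.015,"dy":-0.0025,"dz":0,"twist":0,"grip":1},{"dx":-0.035,"dy":-0.006,"dz":0,"twist":0,"grip":1},{"dx":-0.06,"dy":-0.01,"dz":0,"twist":0,"grip":1},{"dx":-0.06,"dy":-0.01,"dz":0.03,"twist":0,"grip":1},{"dx":-0.06,"dy":-0.01,"dz":0.065,"twist":0,"grip":-1}]'
python3 -m crank '[{"dx":0,"dy":0,"dz":0.035,"twist":0,"grip":-1},{"dx":0,"dy":0,"dz":0.07,"twist":0,"grip":-1},{"dx":0,"dy":0,"dz":0.1,"twist":0,"grip":-1},{"dx":0,"dy":0.04,"dz":0.1,"twist":0,"grip":-1},{"dx":0,"dy":0.08,"dz":0.1,"twist":0,"grip":-1}]'
python3 -m crank '[{"dx":0,"dy":0.04,"dz":0,"twist":0,"grip":-1},{"dx":0.005,"dy":0.08,"dz":0,"twist":0,"grip":-1},{"dx":0.01,"dy":0.12,"dz":0,"twist":0,"grip":-1},{"dx":0.015,"dy":0.16,"dz":0,"twist":0,"grip":-1},{"dx":0.015,"dy":0.19,"dz":0,"twist":0,"grip":-1}]'
```

```text
t: 4.78
eef_pos: [0.4736, -0.0234, 0.1007]
ee_rot: [3.141, 0.004, 0.167]
force: [2.5, 0.8, 0.6]
width: 0.0847
gripper_force: 0.0
t: 5.2
eef_pos: [0.4781, 0.0578, 0.2048]
ee_rot: [-3.139, -0.008, 0.163]
force: [1.6, -0.0, -1.8]
width: 0.0534
gripper_force: 0.0
t: 5.62
eef_pos: [0.4922, 0.2511, 0.2022]
ee_rot: [-3.14, -0.003, 0.168]
force: [1.0, -0.8, 0.6]
width: 0.0199
gripper_force: 0.0
```

```bash
python3 -m crank '[{"dx":-0.002,"dy":0,"dz":-0.03,"twist":0,"grip":-1},{"dx":-0.002,"dy":0,"dz":-0.06,"twist":0,"grip":-1},{"dx":-0.002,"dy":0,"dz":-0.09,"twist":0,"grip":-1},{"dx":-0.002,"dy":0,"dz":-0.107,"twist":0,"grip":-1},{"dx":-0.002,"dy":0,"dz":-0.107,"twist":0,"grip":-1}]'
python3 - <<'E'
from h import *
cv2.imwrite('pics/sc4.png',cv2.resize(arm.grab_frame('scene')[130:310,200:430,::-1],None,fx=3.3,fy=3.3,interpolation=cv2.INTER_CUBIC))
E
```

```text
t: 6.03
eef_pos: [0.4875, 0.2464, 0.0911]
ee_rot: [3.139, 0.004, 0.167]
force: [-1.1, -0.3, -0.3]
width: 0.0002
gripper_force: 0.0
```

View pics/sc4.png

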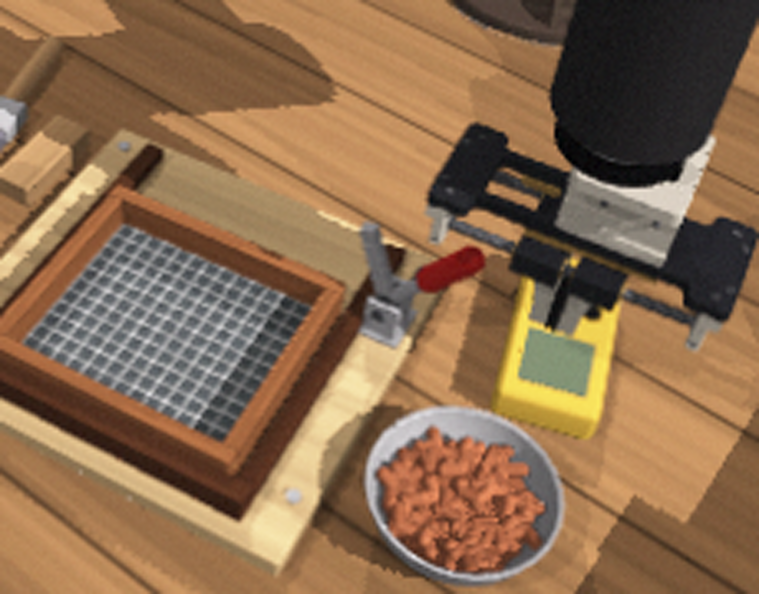

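The shut fingers are left of the red grip, which is at (455,268), over the meter but clear of it. I'll rise 8 mm for body clearance and push along cradle −y = (0.164, −0.987).

```bash
python3 -m crank '[{"dx":0.005,"dy":-0.012,"dz":0.008,"twist":0,"grip":-1},{"dx":0.007,"dy":-0.024,"dz":0.008,"twist":0,"grip":-1},{"dx":0.0085,"dy":-0.034,"dz":0.008,"twist":0,"grip":-1},{"dx":0.01,"dy":-0.042,"dz":0.008,"twist":0,"grip":-1},{"dx":0.011,"dy":-0.05,"dz":0.008,"twist":0,"grip":-1}]'
python3 -m crank '[{"dx":0.0013,"dy":-0.008,"dz":0,"twist":0,"grip":-1},{"dx":0.0026,"dy":-0.016,"dz":0,"twist":0,"grip":-1},{"dx":0.004,"dy":-0.024,"dz":0,"twist":0,"grip":-1},{"dx":0.005,"dy":-0.03,"dz":0,"twist":0,"grip":-1},{"dx":0.006,"dy":-0.036,"dz":0,"twist":0,"grip":-1}]'
```

```text
t: 6.5
eef_pos: [0.502, 0.198, 0.1046]
ee_rot: [-3.138, -0.006, 0.167]
force: [1.8, 6.1, 5.9]
width: 0.0003
gripper_force: 3.6
t: 6.92
eef_pos: [0.5055, 0.1599, 0.1024]
ee_rot: [3.141, 0.001, 0.167]
force: [0.2, 0.4, 0.0]
width: 0.0002
gripper_force: 0.2
```

The force has dropped to zero near upright. I'll go a little further, then back away and look.

```bash
python3 -m crank '[{"dx":0.001,"dy":-0.006,"dz":0,"twist":0,"grip":-1},{"dx":0.001,"dy":-0.008,"dz":0,"twist":0,"grip":-1},{"dx":0.001,"dy":-0.008,"dz":0,"twist":0,"grip":-1},{"dx":-0.003,"dy":0.02,"dz":0,"twist":0,"grip":-1},{"dx":-0.009,"dy":0.055,"dz":0,"twist":0,"grip":-1}]'
python3 -m crank '[{"dx":-0.006,"dy":0.035,"dz":0,"twist":0,"grip":-1},{"dx":-0.006,"dy":0.05,"dz":0.03,"twist":0,"grip":-1},{"dx":-0.006,"dy":0.05,"dz":0.07,"twist":0,"grip":-1},{"dx":-0.006,"dy":0.05,"dz":0.1,"twist":0,"grip":-1},{"dx":-0.006,"dy":0.05,"dz":0.1,"twist":0,"grip":-1}]'
python3 - <<'E'
from h import *
cv2.imwrite('pics/sc5.png',cv2.resize(arm.grab_frame('scene')[130:310,160:400,::-1],None,fx=3.3,fy=3.3,interpolation=cv2.INTER_CUBIC))
E
```

```text
t: 7.33
eef_pos: [0.4967, 0.2152, 0.1024]
ee_rot: [3.141, 0.001, 0.164]
force: [0.6, 0.1, -0.4]
width: 0.0002
gripper_force: 0.0
t: 7.75
eef_pos: [0.4934, 0.2689, 0.2092]
ee_rot: [-3.138, -0.009, 0.17]
force: [1.4, 0.9, 0.5]
width: 0.0005
gripper_force: 0.0
```

View pics/sc5.png

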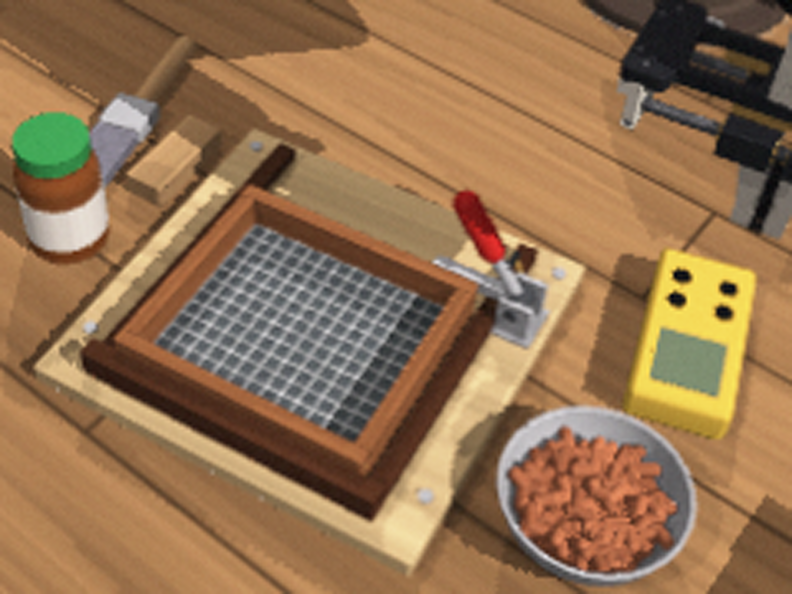

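The lever now leans right, but the bar from (437,262) to (510,295) seems to be drawn over the tray's rim. I'll check that against the predicted locked pose.

```bash
python3 - <<'E'
from h import *
p=[.599,.0146,.164];c,s=np.cos(p[2]),np.sin(p[2])
W=lambda x,y,z:[p[0]+c*x-s*y,p[1]+s*x+c*y,z]
for a in(.61,.8,1.0,1.1,1.22):
    th=a-.61; P=[W(-.069,.13-.1*np.sin(th),.044+.1*np.cos(th))]
    e=1.22-a; P+= [W(-.069,.13-.07*np.cos(e),.044+.07*np.sin(e))]
    print(a,((proj('scene',P)-[160,130])*3.3).round())
T=[W(-.06,.1,.054),W(-.06,-.1,.054),W(.12,-.1,.054),W(.12,.1,.054)]
print(((proj('scene',T)-[160,130])*3.3).round())
cv2.imwrite('pics/si5.png',cv2.resize(arm.grab_frame('side')[100:220,180:340,::-1],None,fx=4.8,fy=4.8,interpolation=cv2.INTER_CUBIC))
print(((proj('side',[W(-.069,.06,.044),W(-.069,.13,.044),T[0],W(-.069,.13-.1*np.sin(.61),.044+.1*np.cos(.61))])-[180,100])*4.8).round())
E
```

```text
0.61 [[537. 204.]
 [453. 232.]]
0.8 [[512. 196.]
 [444. 239.]]
1.0 [[485. 191.]
 [437. 249.]]
1.1 [[473. 191.]
 [435. 254.]]
1.22 [[459. 192.]
 [434. 261.]]
[[478. 281.]
 [249. 182.]
 [110. 336.]
 [358. 462.]]
[[289. 349.]
 [228. 253.]
 [269. 274.]
 [274. 219.]]
```

View pics/si5.png

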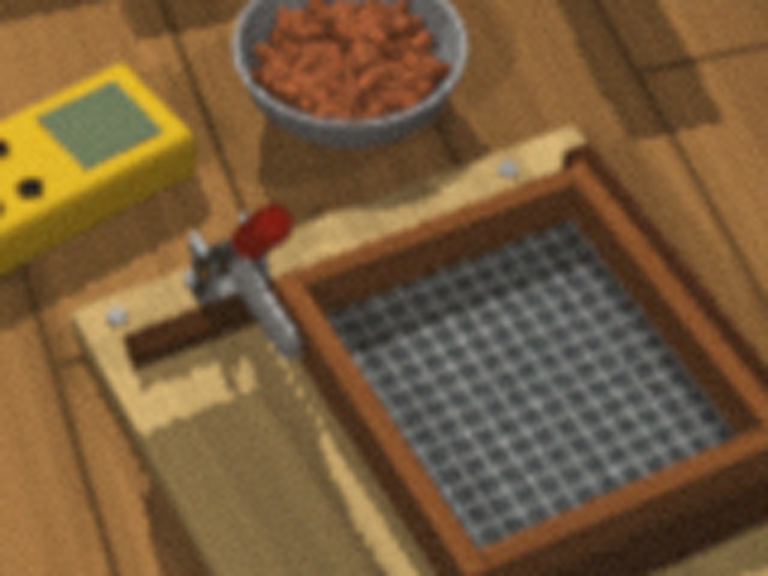

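In the side view the bar lies across the front of the tray with its tip at (290,352), against a predicted locked position of (289,349). In the scene view the tip also matches the locked angle, so I'll hand in.

```bash
python3 -c "
from station import arm
print(arm.job_done())"
```

```text
the job is handed in; nothing more can be done
None
```

I pushed the tray home against the back stop and snapped the latch over, with its bar locked across the tray's front and nothing else seen to move. The job is handed in, but no verdict came back.

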